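Seat the swing plate on the sanding jig

TASK

Pick up the plywood swing plate by its grip block and fit it on the sanding jig: over the pivot post and over the stop pin at once, so that it lies fully home, flat on the jig's base. Keep hold of it until it is down, then let go; leave the glue bottle, the sanding block and the tape measure where they are.

Things in the scene. Friction and masses are not known exactly. Their poses are not given: they have to be found in the camera images.
- plate_grip (a point): Middle of the swing plate's beech grip block, on the bore's axis, 36 mm above the plate's underside. Block: 60 mm (x) by 40 mm (y) by 36 mm high, standing on the plywood, its top 50 mm above the underside. Grip it across the 40 mm, fingers closing along y, fingertips just clear of the plywood. x points from the bore to the pin hole, z up.
- plate: Loose swing plate (0.15 to 0.31 kg), lying flat; origin on the bore's axis at the underside, axes as for plate_grip. Plywood 150 x 110 x 14 mm, reaching 55 mm behind the bore and 95 mm ahead of it along x, 55 mm to each side along y. The bore is 17.5 mm wide through the plywood and 24 mm through the block.
- plate_hole (a point): Centre of the swing plate's pin hole at the underside: a round through hole 11.5 mm wide, 55 mm ahead of the bore's axis along the plate's x, open to view from above in front of the block.
- jig_seat (a point): Point on the pivot post's axis, level with the top of the fixed jig's base (grey steel, 190 x 140 mm, top 20 mm above the bench), on which the plate must lie. The steel post, 16 mm in diameter, stands 58 mm above this point, its last 6 mm tapering to 10 mm. x points from the post along the engraved centre line, z up.
- slot_mid (a point): Middle of the jig's dark arc slot, at the base's top, 55 mm from the post's axis along the centre line. The upright steel stop pin (10 mm in diameter, 24 mm high, last 4 mm tapering to 6 mm) is clamped rigidly in this slot, 55 mm from the post, up to 0.35 rad either way round from here: its place is not measured. A plate off the pin rests on its top; within about 0.04 rad it drops over.
- glue: Bystander: closed white glue bottle, 56 mm in diameter, 150 mm high, upright; origin at the centre of its underside.
- sanding_block: Bystander: cork sanding block, 60 x 110 x 33 mm, lying flat; origin at the centre of its underside.
- tape_measure: Bystander: grey tape measure, 66 x 38 x 62 mm, standing; origin at the centre of its underside.
Mind the look-alikes: they are no part of the job. Of the things that look like the part that bears jig_seat, the smallest one is meant.

How it is judged (in metres and radians):
On the way, in this order (a step that is already met when the one before it is completed fails the run):
1. the swing plate has been lifted clear of the bench (height (world z) of plate_grip above 0.07 m), for 0.2 s.
2. the plate is fully home over post and pin while the fingers still hold it (z of plate_grip in the frame of jig_seat between 0.032 and 0.0395 m and horizontal distance between plate_grip and jig_seat below 0.004 m and x of plate_hole in the frame of jig_seat above 0.042 m and angle between plate_grip's own z axis and vertical below 0.04 rad and contact force between the fingers and plate above 1 N), for 0.1 s.
At the end, for the whole second after the job is handed in: The swing plate rests on the jig, released and still: its underside within 3.5 mm of the base's top, tilted less than 0.04 rad, its bore within 4 mm of the post's axis and its pin hole on the slot's side (at least 42 mm along the centre line), so that the stop pin is through the hole (z of plate_grip in the frame of jig_seat between 0.032 and 0.0395 m and horizontal distance between plate_grip and jig_seat below 0.004 m and x of plate_hole in the frame of jig_seat above 0.042 m and angle between plate_grip's own z axis and vertical below 0.04 rad and linear speed of plate below 0.02 m/s and contact force between the fingers and plate below 0.1 N); the robot touches nothing.
It fails at once if a bystander is pushed more than 30 mm or tipped over (distance of any of glue, sanding_block, tape_measure from where it was at the start of the episode above 0.03 m or angle between any of glue, sanding_block, tape_measure's own z axis and vertical above 0.5 rad).
It also fails if it takes over 58 s, if anything falls off the work surface, if the arm or the gripper's body presses on something with over 40 N, if the wrist force passes 120 N, or if a joint passes its speed limit or range.

ROBOT

A 6-joint arm with a two-finger parallel gripper is mounted at the origin on the work surface. World frame = base frame: x ahead of the robot, y to its left, z up, the work surface at z = 0. Lengths are in m, angles in degrees, forces in N, time in s.
With the tool pointing down it reaches from about 0.25 to 0.775 m from the base axis. Payload 4 kg.
Tool frame: the origin (TCP) lies midway between the tips of the shut fingers; the grasp point (between the pads) lies 19 mm behind it; z points along the fingers, y is the direction in which the jaws open and shut (so a half turn about z gives the same grasp; the last joint's range is limited). The gripper opens to 94 mm and grips with 3 to 60 N. Pads are 16 mm wide; open, the fingers measure 119 mm over their backs; the gripper's body (75 mm by 177 mm) begins 78 mm behind the grasp point.
Start: joints at [59.238, 4.996, 78.535, -0, 96.463, -5.907], TCP at [0.231, 0.499, 0.206] pointing down, gripper open.
Joint ranges: [-177.83, 177.83], [-43.37, 116.18], [15.69, 146.23], [-61.86, 241.86], [9.47, 152.12], [-147.06, 147.06]. Speed limits (degrees/s): [159.86, 159.86, 180, 180, 180, 180].

INTERFACE

Orientations are given as a 3x3 rotation matrix whose columns are the frame's x, y, z axes.
In Python, from plant import r gives the robot as it stands. The module is installed in compiled form; this text tells all that it offers.
- The arm moves only by the shell command python3 -m crank 'ROWS'. ROWS is text: rows parted by semicolons, each of 7 numbers parted by spaces: the closure in counts, from 0 (fully open) to 255 (shut), then the shift along the tool's x, y, z in m, then the turn, a rotation vector about the tool's x, y, z in rad. A call has exactly 5 rows; each row shifts and turns the commanded pose from where the row before left it, along the tool's axes as they then stand; what a row does not reach is not made up. A row lasts 1/10 s, in which the tool goes at most 50 mm and 8.59 degrees, less where a joint would pass 70% of its speed; a pose out of reach is approached as far as the arm can. A call with a gripper value outside its range is refused whole. The fingers move at their own pace and stop on an object; the grip force is fixed at half the most. Time passes only in rows, so rows that do not move let the fingers close, or fill a call up. It gives the time, the measured TCP pose, the force and the opening at its end, in the units of the state.
- r.sense(): the state, without advancing time (a new reading comes with each control period).
- r.read_camera(name): name is "side" or "top" or "wrist"; returns a dict with "color" (384x512x3 uint8, red, green, blue), "K" (3x3 intrinsics, pixels), "camera_from_world" (4x4, takes a point from world to camera coordinates). Camera axes: x right, y down, z forward; pixel columns grow to the right and rows downward; lengths in m; the calibration is good to about 2 mm. The wrist camera is an equidistant fisheye: a pixel r from the principal point sees the ray r / f radians off the axis. A picture is of the moment at which its call begins. There is no depth.
- r.job_done(): hands the job in, once; it reports no verdict.
Trained networks look in the newest picture that a camera, given by its name, has taken for a name from the list of things; names that differ only in an ending like _2 or _b are one class to them, and where a whole thing is asked for, a point or a joint stands for the part that bears it (a point fixed in the world has none). Each returns a list of dicts, best first, with "conf" (0 to 1); they miss things now and then, are a little off and sometimes report something else, mostly with a low value. They report only what shows in the picture. A call takes as long as a camera call. They do not tell look-alikes from the thing itself.
- r.regions_of(name, camera): "pixels" (384x512 bool, what is visible of it) and "xy" ([column, row] in pixels, amid what is visible of it).
- r.landmark_of(name, camera): "xy" ([column, row] in pixels: a listed point, or the origin of a listed thing).
The state is a dict: "time": time; "joint_positions": joint angles; "joint_velocities": joint speeds; "joint_torque": joint torques, N m; "ee_pos": TCP position; "eef_rot": TCP orientation; "contact_force": force on the tool from outside, world axes, zero at the start; "torque": the same for the moment, N m; "grip_width": finger opening in m.
Only numpy, scipy, OpenCV 4.12 (cv2) and the standard library are available. Lean on these libraries where they do the work, as an engineer would, in place of code of your own. Each camera call takes 0.05 s, during which the arm holds its last target.

## Working session

There is one attempt and no reset: what is moved stays moved. The work goes in short steps, Python scripts to look and compute and a shell command to move; the robot and the scene stay as the last step left them, time stands still between calls to the robot, and variables do not carry over. Pictures are saved under pics/ and viewed, and the job is handed in when it is done.

```bash
ls; mkdir -p pics; python3 - <<'E'
from plant import r
import cv2,numpy as np
s=r.sense(); print(s['time'],s['ee_pos'],s['eef_rot'],s['grip_width'])
for c in ['top','side','wrist']:
    d=r.read_camera(c); cv2.imwrite(f'pics/{c}0.png',d['color'][:,:,::-1]); print(c,d['K'].tolist(),np.round(d['camera_from_world'],3).tolist())
    for n in ['plate_grip','plate_hole','jig_seat','slot_mid','glue','sanding_block','tape_measure']:
        print(n,[(np.round(q['xy'],1).tolist(),round(q['conf'],2)) for q in r.landmark_of(n,c)])
print(r.sense()['time'])
E
```

```text
pics
0.0 [0.23090053 0.49859825 0.20432168] [[-9.07388723e-01  4.20291013e-01 -1.08130472e-03]
 [ 4.20292358e-01  9.07386822e-01 -1.86804065e-03]
 [ 1.96040952e-04 -2.14950313e-03 -9.99997671e-01]] 0.09390225740240458
top [[429.2416103660727, 0.0, 253.27772048289094], [0.0, 429.2416103660727, 189.09419129142307], [0.0, 0.0, 1.0]] [[0.003, -1.0, 0.022, 0.075], [-0.988, -0.006, -0.152, 0.472], [0.152, -0.021, -0.988, 1.106], [0.0, 0.0, 0.0, 1.0]]
plate_grip [([347.7, 189.2], 0.82)]
plate_hole [([339.3, 171.7], 0.79)]
jig_seat [([115.2, 269.9], 0.92), ([202.8, 180.7], 0.72), ([389.0, 295.7], 0.61)]
slot_mid [([204.4, 158.8], 0.84), ([387.3, 266.6], 0.75), ([124.8, 241.0], 0.7), ([346.0, 189.0], 0.22)]
glue [([291.4, 92.0], 0.63)]
sanding_block [([204.8, 100.2], 0.94)]
tape_measure [([353.4, 103.2], 0.79)]
side [[489.36186229782277, 0.0, 249.46749622045186], [0.0, 489.36186229782277, 181.6572020044428], [0.0, 0.0, 1.0]] [[-0.969, -0.245, -0.003, 0.496], [-0.178, 0.712, -0.679, 0.074], [0.169, -0.658, -0.734, 1.621], [0.0, 0.0, 0.0, 1.0]]
plate_grip [([270.1, 136.8], 0.86), ([261.5, 143.1], 0.54)]
plate_hole [([258.1, 143.2], 0.94)]
jig_seat [([354.8, 135.6], 0.97), ([238.7, 219.0], 0.92), ([302.9, 292.6], 0.86)]
slot_mid [([221.1, 216.4], 0.96), ([333.8, 128.9], 0.75), ([272.2, 286.1], 0.7), ([259.5, 144.0], 0.67)]
glue [([185.5, 157.4], 0.85)]
sanding_block [([168.4, 209.3], 0.86)]
tape_measure [([211.2, 129.8], 0.7)]
wrist [[297.3186396354542, 0.0, 258.01503307394756], [0.0, 297.3186396354542, 192.2902747439649], [0.0, 0.0, 1.0]] [[0.42, 0.907, -0.001, -0.55], [0.881, -0.408, 0.238, -0.025], [0.215, -0.1, -0.971, 0.389], [0.0, 0.0, 0.0, 1.0]]
plate_grip []
plate_hole []
jig_seat [([218.6, 216.6], 0.71)]
slot_mid [([236.3, 268.2], 0.64)]
glue []
sanding_block []
tape_measure []
1.2
```

View pics/top0.png

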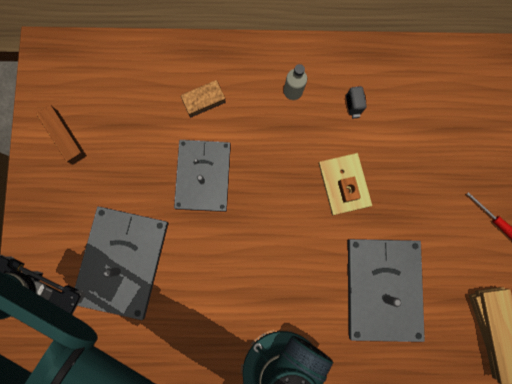

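View pics/side0.png

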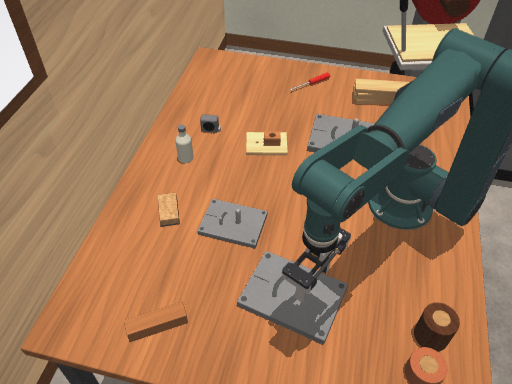

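View pics/wrist0.png

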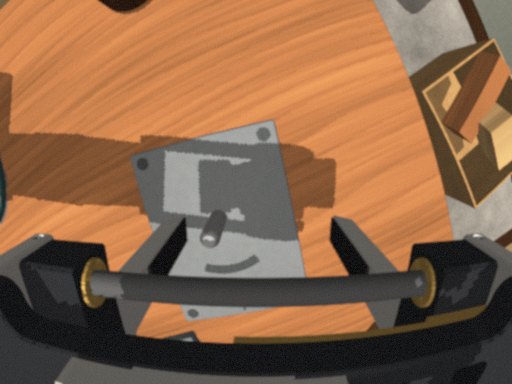

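Candidates for the jig, in the top picture: (115,270) big and partly shadowed, (389,296) mid-size, and (202,181) the smallest. There is one plate, at (347,189). I'll measure these and crop them.

```bash
cat > h.py <<'E'
import numpy as np,cv2
from plant import r
def ray(d,xy,fish=False):
    K=d['K'];T=d['camera_from_world'];R=T[:3,:3];t=T[:3,3]
    v=np.array([(xy[0]-K[0,2])/K[0,0],(xy[1]-K[1,2])/K[1,1]])
    if fish:
        th=np.linalg.norm(v); v3=np.array([*(v/max(th,1e-9)*np.sin(th)),np.cos(th)])
    else: v3=np.array([*v,1.])
    return -R.T@t, R.T@v3
def onz(d,xy,z,fish=False):
    c,v=ray(d,xy,fish); return c+v*(z-c[2])/v[2]
def proj(d,p,fish=False):
    K=d['K'];T=d['camera_from_world'];q=T[:3,:3]@np.asarray(p)+T[:3,3]
    if fish:
        n=np.linalg.norm(q[:2]);th=np.arctan2(n,q[2]);v=q[:2]/n*th
    else: v=q[:2]/q[2]
    return np.array([K[0,0]*v[0]+K[0,2],K[1,1]*v[1]+K[1,2]])
E
python3 - <<'E'
from h import *
Z={'plate_grip':.036,'plate_hole':0.0,'jig_seat':.02,'slot_mid':.02,'glue':0,'sanding_block':0,'tape_measure':0}
for c in ['top','side']:
    d=r.read_camera(c)
    for n,z in Z.items():
        print(c,n,[(np.round(onz(d,q['xy'],z)[:2],4).tolist(),round(q['conf'],2)) for q in r.landmark_of(n,c)])
    for q in r.regions_of('jig_seat',c):
        cn=cv2.findContours(q['pixels'].astype(np.uint8),0,2)[0]
        p=max(cn,key=cv2.contourArea)[:,0]
        w=np.array([onz(d,a,.02)[:2] for a in p],np.float32)
        print('jig region',q['xy'],cv2.minAreaRect(w),q['conf'])
    im=d['color'][:,:,::-1]
    if c=='top':
        a=cv2.resize(im[130:220,160:245],None,fx=4.6,fy=4.6,interpolation=cv2.INTER_CUBIC)
        b=cv2.resize(im[140:225,305:390],None,fx=4.6,fy=4.6,interpolation=cv2.INTER_CUBIC)
    else:
        a=cv2.resize(im[190:250,190:275],None,fx=4.6,fy=4.6,interpolation=cv2.INTER_CUBIC)
        b=cv2.resize(im[120:165,235:300],None,fx=5.5,fy=5.5,interpolation=cv2.INTER_CUBIC)
    H=max(a.shape[0],b.shape[0]);o=np.zeros((H,a.shape[1]+b.shape[1],3),np.uint8);o[:a.shape[0],:a.shape[1]]=a;o[:b.shape[0],a.shape[1]:]=b
    cv2.imwrite(f'pics/crop_{c}.png',o)
E
```

```text
top plate_grip [([0.4715, -0.1788], 0.55)]
top plate_hole [([0.5257, -0.1656], 0.92)]
top jig_seat [([0.2556, 0.4347], 0.83), ([0.4925, 0.2193], 0.76), ([0.4717, -0.1757], 0.65), ([0.189, -0.2772], 0.56), ([0.7478, -0.0306], 0.19)]
top slot_mid [([0.5537, 0.2135], 0.96), ([0.3321, 0.4162], 0.83), ([0.2606, -0.2771], 0.55)]
top glue [([0.7628, -0.031], 0.7)]
top sanding_block [([0.7262, 0.2203], 0.91)]
top tape_measure [([0.7255, -0.2145], 0.87)]
jig region [200.7, 175.1] ((0.511009931564331, 0.2149505913257599), (0.14013630151748657, 0.1911924034357071), 87.3877182006836) 0.85
jig region [122.5, 262.1] ((0.27938130497932434, 0.4237668514251709), (0.1972040981054306, 0.26019108295440674), 77.98729705810547) 0.56
side plate_grip [([0.4775, -0.1869], 0.89)]
side plate_hole [([0.5127, -0.1765], 0.73), ([0.7283, 0.2134], 0.36)]
side jig_seat [([0.4956, 0.205], 0.82), ([0.2536, 0.4232], 0.7), ([0.1821, -0.2905], 0.65)]
side slot_mid [([0.5457, 0.2113], 0.95), ([0.3332, 0.4196], 0.72), ([0.2511, -0.2854], 0.64)]
side glue [([0.7652, -0.0436], 0.77)]
side sanding_block [([0.5172, -0.176], 0.73), ([0.7377, 0.217], 0.65)]
side tape_measure [([0.7205, -0.2217], 0.66)]
jig region [291.1, 300.4] ((0.2793121635913849, 0.42690107226371765), (0.20418106019496918, 0.26298755407333374), 77.68988800048828) 0.85
jig region [327.9, 130.0] ((0.2766510844230652, -0.310273140668869), (0.30017247796058655, 0.16334174573421478), 46.707847595214844) 0.83
jig region [232.4, 221.8] ((0.5101131200790405, 0.2213049829006195), (0.15087702870368958, 0.19368958473205566), 87.21300506591797) 0.67
```

View pics/crop_top.png

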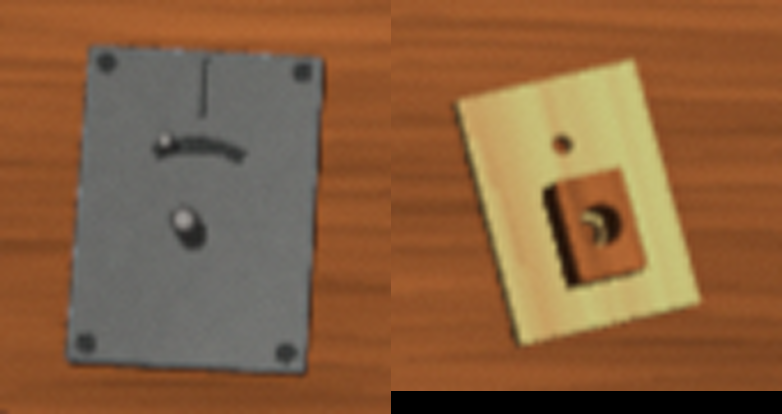

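View pics/crop_side.png

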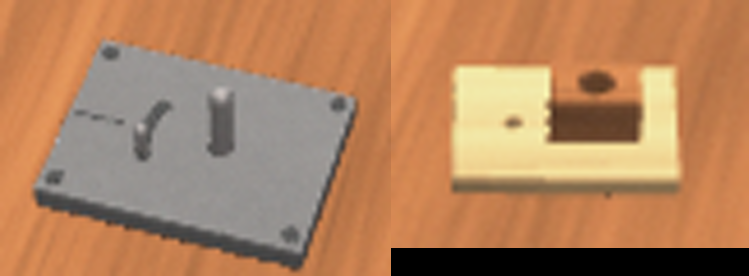

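The top crop shows the small jig (140 x 191 mm as measured, so the right one). The pin is at the left (+y) end of the arc, near full pixel (196,161), and the post tip is near (200,178). In the right half, the plate's hole is near (342,171) and the block near (348,188). Next I'll measure each in both views.

```bash
python3 - <<'E'
from h import *
for c,post,pin in [('top',(199.8,177.6),(196.3,160.7)),('side',(190+221/4.6,190+93/4.6),(190+141/4.6,190+127/4.6))]:
    d=r.read_camera(c)
    print(c,'post',onz(d,post,.078)[:2],'pin',onz(d,pin,.044)[:2])
    for nm,z in (('jig_seat',.02),):
      for q in r.regions_of(nm,c):
        cn=max(cv2.findContours(q['pixels'].astype(np.uint8),0,2)[0],key=cv2.contourArea)[:,0]
        w=np.array([onz(d,a,z)[:2] for a in cn],np.float32); R=cv2.minAreaRect(w)
        if abs(R[0][0]-.5)<.05: print(nm,R)
    for q in r.regions_of('plate',c):
        cn=max(cv2.findContours(q['pixels'].astype(np.uint8),0,2)[0],key=cv2.contourArea)[:,0]
        w=np.array([onz(d,a,.014)[:2] for a in cn],np.float32); print('plate',cv2.minAreaRect(w),q['conf'])
s=r.sense();print(s['time'])
E
```

```text
top post [0.4940396  0.21559717] pin [0.54574902 0.22943711]
jig_seat ((0.5101519823074341, 0.21384337544441223), (0.14426982402801514, 0.19392360746860504), 88.0425796508789)
plate ((0.49088943004608154, -0.17309685051441193), (0.1524791419506073, 0.11529173702001572), 14.45562744140625) 0.89
side post [0.49226213 0.21703373] pin [0.54514155 0.23219906]
jig_seat ((0.5104013085365295, 0.22012129426002502), (0.15542970597743988, 0.19551174342632294), 87.97360229492188)
plate ((0.4902153015136719, -0.17021462321281433), (0.14956434071063995, 0.1304139494895935), 13.547151565551758) 0.95
2.4
```

```bash
python3 -m crank '0 -.0335 -.0342 0 0 0 0;0 -.0335 -.0342 0 0 0 0;0 -.0335 -.0342 0 0 0 0;0 -.0335 -.0342 0 0 0 0;0 -.0335 -.0342 0 0 0 0'
python3 -m crank '0 -.0335 -.0342 0 0 0 0;0 -.0335 -.0342 0 0 0 0;0 -.0335 -.0342 0 0 0 0;0 -.0335 -.0342 0 0 0 0;0 -.0335 -.0342 0 0 0 0'
python3 -m crank '0 -.0335 -.0342 0 0 0 0;0 -.0335 -.0342 0 0 0 0;0 -.0335 -.0342 0 0 0 0;0 -.0335 -.0342 0 0 0 0;0 -.0335 -.0342 0 0 0 0'
python3 -m crank '0 0 0 0 0 0 .145;0 0 0 0 0 0 .145;0 0 0 0 0 0 .145;0 0 0 0 0 0 .145;0 0 0 0 0 0 .145'
python3 -m crank '0 0 0 0 0 0 .145;0 0 0 0 0 0 .145;0 0 0 0 0 0 .145;0 0 0 0 0 0 .145;0 0 0 0 0 0 .145'
python3 -m crank '0 0 0 0 0 0 .145;0 0 0 0 0 0 .145;0 0 0 0 0 0 .145;0 0 0 0 0 0 .145;0 0 0 0 0 0 .145'
python3 -m crank '0 0 0 0 0 0 .145;0 0 0 0 0 0 .141;0 0 0 0 0 0 0;0 0 0 0 0 0 0;0 0 0 0 0 0 0'
python3 - <<'E'
from h import *
d=r.read_camera('wrist');cv2.imwrite('pics/w1.png',d['color'][:,:,::-1])
s=r.sense();print(s['time'],s['ee_pos'],s['eef_rot'],s['joint_positions'])
for n,z in {'plate_grip':.036,'plate_hole':0.0}.items():
    print(n,[(q['xy'],np.round(onz(d,q['xy'],z,True)[:2],4).tolist(),round(q['conf'],2)) for q in r.landmark_of(n,'wrist')])
E
```

```text
time: 2.9
ee_pos: [0.3115, 0.2719, 0.2056]
eef_rot: [[-0.908, 0.42, 0.001], [0.42, 0.908, 0.0], [-0.001, 0.001, -1.0]]
contact_force: [1.3, -1.0, 0.3]
grip_width: 0.0942
time: 3.4
ee_pos: [0.3917, 0.0461, 0.2059]
eef_rot: [[-0.907, 0.42, 0.002], [0.42, 0.907, 0.0], [-0.001, 0.001, -1.0]]
contact_force: [1.6, 0.3, -0.5]
grip_width: 0.094
time: 3.9
ee_pos: [0.4719, -0.1797, 0.2057]
eef_rot: [[-0.907, 0.421, 0.001], [0.421, 0.907, 0.0], [-0.001, 0.0, -1.0]]
contact_force: [0.2, -0.7, 0.8]
grip_width: 0.0942
time: 4.4
ee_pos: [0.4715, -0.1777, 0.2055]
eef_rot: [[-0.395, 0.919, 0.0], [0.919, 0.395, 0.0], [0.0, 0.0, -1.0]]
contact_force: [0.7, -0.7, -0.5]
grip_width: 0.0938
time: 4.9
ee_pos: [0.4715, -0.1776, 0.2055]
eef_rot: [[0.314, 0.95, 0.0], [0.95, -0.314, 0.0], [0.0, 0.0, -1.0]]
contact_force: [0.2, 0.7, 1.1]
grip_width: 0.0939
time: 5.4
ee_pos: [0.4715, -0.1776, 0.2055]
eef_rot: [[0.864, 0.503, 0.0], [0.503, -0.864, 0.0], [0.0, 0.0, -1.0]]
contact_force: [0.1, 0.7, 0.7]
grip_width: 0.0938
time: 5.9
ee_pos: [0.4715, -0.1776, 0.2055]
eef_rot: [[0.969, 0.246, 0.0], [0.246, -0.969, 0.0], [0.0, -0.0, -1.0]]
contact_force: [-0.4, 0.3, -0.3]
grip_width: 0.094
5.95 [ 0.47150163 -0.17759283  0.20545926] [[ 9.69322754e-01  2.45791371e-01  2.48263289e-05]
 [ 2.45791367e-01 -9.69322748e-01  1.23216054e-04]
 [ 5.43501682e-05 -1.13334027e-04 -9.99999992e-01]] [-2.70940114e+01 -9.13421034e-01  8.46362150e+01  6.97472212e-03
  9.62791551e+01  4.86781452e+01]
plate_grip [([258.0, 176.6], [0.4749, -0.177], 0.92)]
plate_hole [([259.0, 128.6], [0.5295, -0.1644], 0.57)]
```

View pics/w1.png

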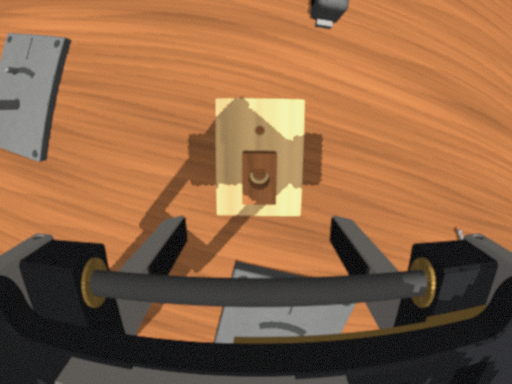

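The wrist picture shows the plate squarely in view: hole at (260,130), block centred near (260,177), fingers at both sides below.

```bash
python3 - <<'E'
from h import *
d=r.read_camera('wrist')
im=d['color'].astype(int); hsv=cv2.cvtColor(d['color'],cv2.COLOR_RGB2HSV)
cv2.imwrite('pics/w1c.png',cv2.resize(d['color'][90:225,200:320,::-1],None,fx=4.4,fy=4.4,interpolation=cv2.INTER_CUBIC))
for q in r.regions_of('plate','wrist'):
    cn=max(cv2.findContours(q['pixels'].astype(np.uint8),0,2)[0],key=cv2.contourArea)[:,0]
    w=np.array([onz(d,a,.014,True)[:2] for a in cn],np.float32); print('plate',cv2.minAreaRect(w),q['conf'])
    np.save('c.npy',cn)
E
```

```text
plate ((0.4946109652519226, -0.17363488674163818), (0.15029236674308777, 0.11056897044181824), 14.12923526763916) 0.66
plate ((0.5143793821334839, 0.2121829390525818), (0.15517893433570862, 0.19165875017642975), 88.17965698242188) 0.36
```

View pics/w1c.png

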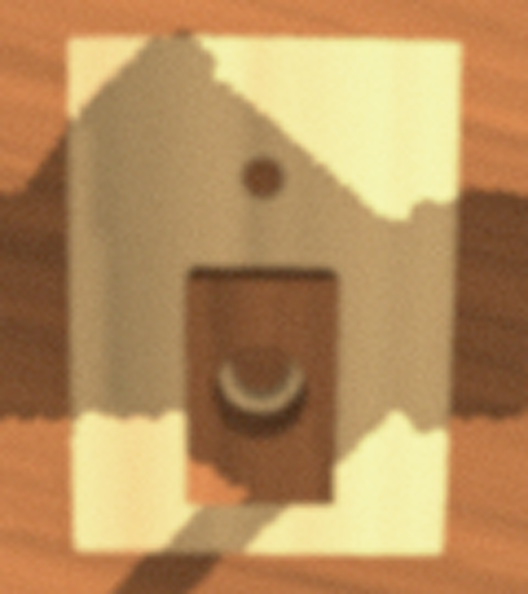

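```bash
python3 -m crank '0 .003 0 .045 0 0 0;0 0 0 .045 0 0 0;0 0 0 .045 0 0 0;0 0 0 .03 0 0 0;0 0 0 .012 0 0 0'
python3 -m crank '0 0 0 .005 0 0 0;0 0 0 .005 0 0 0;0 0 0 0 0 0 0;0 0 0 0 0 0 0;0 0 0 0 0 0 0'
python3 - <<'E'
from h import *
d=r.read_camera('side');cv2.imwrite('pics/s2.png',cv2.resize(d['color'][90:200,200:330,::-1],None,fx=4.6,fy=4.6))
d=r.read_camera('wrist');cv2.imwrite('pics/w2.png',d['color'][:,:,::-1])
print(r.sense()['ee_pos'])
E
```

```text
time: 6.65
ee_pos: [0.4718, -0.1756, 0.0246]
eef_rot: [[0.97, 0.245, -0.006], [0.245, -0.97, 0.003], [-0.005, -0.005, -1.0]]
contact_force: [-0.3, 0.6, 0.4]
grip_width: 0.094
time: 7.15
ee_pos: [0.4754, -0.1773, 0.0199]
eef_rot: [[0.97, 0.244, 0.002], [0.244, -0.97, -0.001], [0.002, 0.002, -1.0]]
contact_force: [0.1, -0.3, -0.1]
grip_width: 0.0941
[ 0.47503277 -0.17715635  0.01937447]
```

View pics/s2.png

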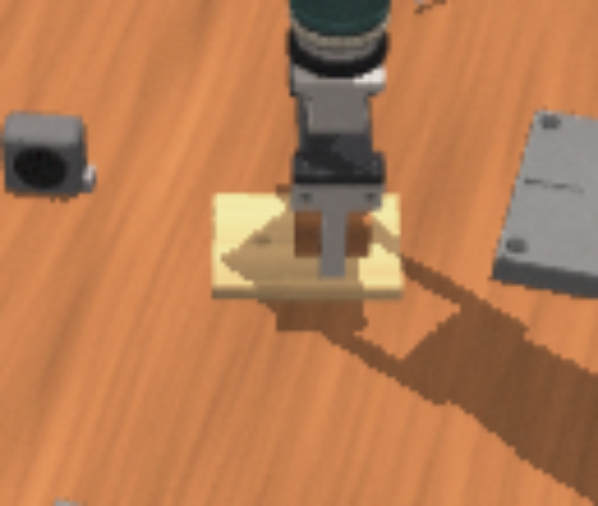

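View pics/w2.png

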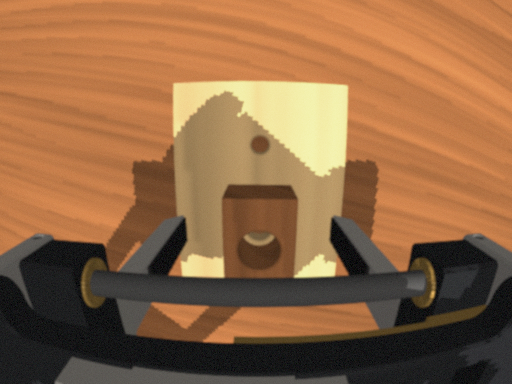

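The fingers stand either side of the block: the block centre is at column 260 and the pads are symmetric about 258. Time to close.

```bash
python3 -m crank '255 0 0 .001 0 0 0;255 0 0 0 0 0 0;255 0 0 0 0 0 0;255 0 0 0 0 0 0;255 0 0 0 0 0 0'
python3 -m crank '255 0 0 0 0 0 0;255 0 0 0 0 0 0;255 0 0 0 0 0 0;255 0 0 0 0 0 0;255 0 0 0 0 0 0'
python3 - <<'E'
from h import *
d=r.read_camera('wrist');cv2.imwrite('pics/w3.png',d['color'][:,:,::-1])
s=r.sense();print(s['ee_pos'],s['grip_width'])
for n,z in {'plate_grip':.036,'plate_hole':0.0}.items():
    print(n,[(q['xy'],np.round(onz(d,q['xy'],z,True)[:2],4).tolist(),round(q['conf'],2)) for q in r.landmark_of(n,'wrist')])
E
```

```text
time: 7.75
ee_pos: [0.4744, -0.1769, 0.0174]
eef_rot: [[0.97, 0.244, -0.0], [0.244, -0.97, 0.0], [0.0, -0.0, -1.0]]
contact_force: [-0.1, 0.0, -0.1]
grip_width: 0.0576
time: 8.25
ee_pos: [0.4745, -0.177, 0.0175]
eef_rot: [[0.97, 0.244, 0.0], [0.244, -0.97, -0.0], [0.0, 0.0, -1.0]]
contact_force: [0.7, -1.1, -0.6]
grip_width: 0.0397
[ 0.47448447 -0.17700581  0.01745965] 0.03952172699868722
plate_grip [([259.7, 242.7], [0.4744, -0.178], 0.87)]
plate_hole [([260.6, 142.7], [0.5279, -0.1653], 0.95)]
```

View pics/w3.png

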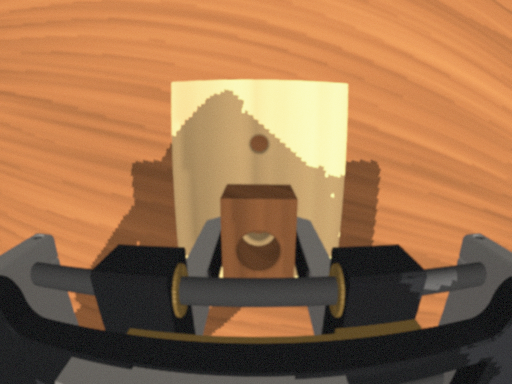

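Gripped at 39.5 mm, block centred. Next I'll fix where the bore sits in the tool frame.

```bash
python3 - <<'E'
from h import *
d=r.read_camera('wrist')
cv2.imwrite('pics/w3c.png',cv2.resize(d['color'][125:285,210:310,::-1],None,fx=3.7,fy=3.7,interpolation=cv2.INTER_CUBIC))
s=r.sense();p=np.array(s['ee_pos']);R=np.array(s['eef_rot'])
def tool(q):return np.round((R.T@(q-p))*1000,1)
# predicted circle for candidates of bore offset at z=.05
for ox in (-.004,-.002,0,.002,.004):
    b=p+R@np.array([ox,0,0]); X=R[:,0]
    top=lambda a,rad,z,cx: proj(d,[*(b+X*cx+rad*(R[:,0]*np.cos(a)+R[:,1]*np.sin(a)))[:2],z],True)
    print(ox,'bore front/back/left/right',[np.round(top(a,.012,.05,0),1).tolist() for a in (0,np.pi,np.pi/2,-np.pi/2)],'hole c',np.round(top(0,0,.014,.055),1),'blockfront top/bot',np.round(top(0,0,.05,.03),1),np.round(top(0,0,.014,.03),1),'plate front',np.round(top(0,0,.014,.095),1))
E
```

```text
-0.004 bore front/back/left/right [[258.1, 238.9], [258.1, 278.1], [280.1, 259.0], [236.0, 259.0]] hole c [258.  150.4] blockfront top/bot [258.1 206.3] [258.  190.1] plate front [258.   85.2]
-0.002 bore front/back/left/right [[258.1, 235.4], [258.1, 275.0], [280.2, 255.7], [235.9, 255.7]] hole c [258.  147.1] blockfront top/bot [258.1 202.5] [258. 187.] plate front [258.  82.]
0 bore front/back/left/right [[258.1, 231.9], [258.1, 271.9], [280.4, 252.4], [235.8, 252.4]] hole c [258.  143.9] blockfront top/bot [258.1 198.7] [258.  183.9] plate front [258.   78.8]
0.002 bore front/back/left/right [[258.1, 228.3], [258.1, 268.8], [280.5, 249.0], [235.7, 249.1]] hole c [258.  140.6] blockfront top/bot [258.1 194.9] [258.  180.8] plate front [258.   75.6]
0.004 bore front/back/left/right [[258.1, 224.7], [258.1, 265.6], [280.6, 245.6], [235.6, 245.7]] hole c [258.  137.4] blockfront top/bot [258.1 191. ] [258.  177.6] plate front [258.   72.4]
```

View pics/w3c.png

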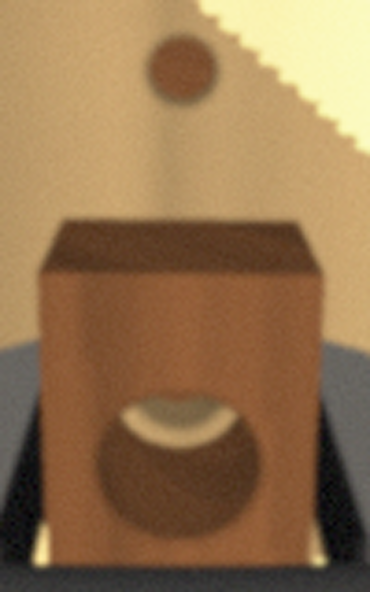

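The bore lies at tool x ≈ 0 (within 0.5 mm) and y ≈ 0, and the hole agrees. I'll lift, then carry the plate to a spot behind the jig, from where the wrist camera can see post and pin past its front edge.

```bash
python3 -m crank '255 0 0 -.01 0 0 0;255 0 0 -.02 0 0 0;255 0 0 -.03 0 0 0;255 0 0 -.03 0 0 0;255 0 0 -.03 0 0 0'
python3 -m crank '255 0 0 0 0 0 0;255 0 0 0 0 0 0;255 -.002 -.03 0 0 0 0;255 -.002 -.04 0 0 0 0;255 -.002 -.04 0 0 0 0'
python3 -m crank '255 -.002 -.04 0 0 0 0;255 -.002 -.04 0 0 0 0;255 -.002 -.04 0 0 0 0;255 -.002 -.04 0 0 0 0;255 0 -.04 0 0 0 0'
python3 -m crank '255 0 -.04 0 0 0 0;255 0 -.02 0 0 0 0;255 0 0 0 0 0 0;255 0 0 0 0 0 0;255 0 0 0 0 0 0'
python3 - <<'E'
from h import *
d=r.read_camera('wrist');cv2.imwrite('pics/w4.png',d['color'][:,:,::-1])
s=r.sense();print(s['time'],s['ee_pos'],s['grip_width'],s['joint_positions'])
for n,z in {'jig_seat':.02,'slot_mid':.02}.items():
    print(n,[(q['xy'],np.round(onz(d,q['xy'],z,True)[:2],4).tolist(),round(q['conf'],2)) for q in r.landmark_of(n,'wrist')])
E
```

```text
time: 8.95
ee_pos: [0.4738, -0.1763, 0.1384]
eef_rot: [[0.97, 0.244, -0.001], [0.244, -0.97, 0.001], [-0.001, -0.001, -1.0]]
contact_force: [0.1, -0.2, -2.1]
grip_width: 0.0396
time: 9.45
ee_pos: [0.4394, -0.0703, 0.1342]
eef_rot: [[0.97, 0.243, -0.006], [0.243, -0.97, 0.002], [-0.005, -0.004, -1.0]]
contact_force: [0.6, 0.8, -1.8]
grip_width: 0.04
time: 9.95
ee_pos: [0.3825, 0.1214, 0.1346]
eef_rot: [[0.97, 0.244, -0.005], [0.244, -0.97, -0.001], [-0.005, -0.001, -1.0]]
contact_force: [0.7, 0.8, -2.9]
grip_width: 0.0398
time: 10.45
ee_pos: [0.3701, 0.1774, 0.1362]
eef_rot: [[0.97, 0.243, -0.002], [0.243, -0.97, -0.001], [-0.002, 0.001, -1.0]]
contact_force: [1.2, -0.4, -2.7]
grip_width: 0.0398
10.5 [0.37030983 0.17737832 0.13657684] 0.03983513872961549 [ 1.76880398e+01 -1.17736919e+01  1.02260439e+02 -1.96163100e-02
  8.96133532e+01  9.36468097e+01]
jig_seat [([42.9, 225.1], [0.2573, 0.4354], 0.72), ([251.1, 59.2], [0.4955, 0.2156], 0.68)]
slot_mid [([265.2, 9.2], [0.5513, 0.2152], 0.68), ([54.8, 178.5], [0.3245, 0.4166], 0.64)]
```

View pics/w4.png

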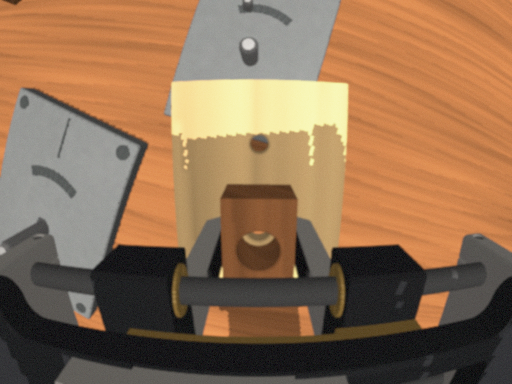

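The wrist picture shows the post tip at about (249,43) and the pin at about (248,4), both ahead of the plate's front edge.

```bash
python3 - <<'E'
from h import *
d=r.read_camera('wrist')
cv2.imwrite('pics/w4c.png',cv2.resize(d['color'][0:80,190:310,::-1],None,fx=6,fy=6,interpolation=cv2.INTER_CUBIC))
s=r.sense();p=np.array(s['ee_pos']);R=np.array(s['eef_rot'])
for nm,xy,z in (('post',(249,42.5),.078),('pin',(248,4),.044),('seat',(251.1,59.2),.02)):
    q=onz(d,xy,z,True);print(nm,q[:2],R.T@(q-p))
E
```

```text
post [0.49821312 0.21664632] [ 0.13316901 -0.00690571  0.05927974]
pin [0.54483759 0.23041611] [ 0.18174906 -0.00896027  0.09326807]
seat [0.49653009 0.21577209] [ 0.13133794 -0.00647048  0.11728021]
```

View pics/w4c.png

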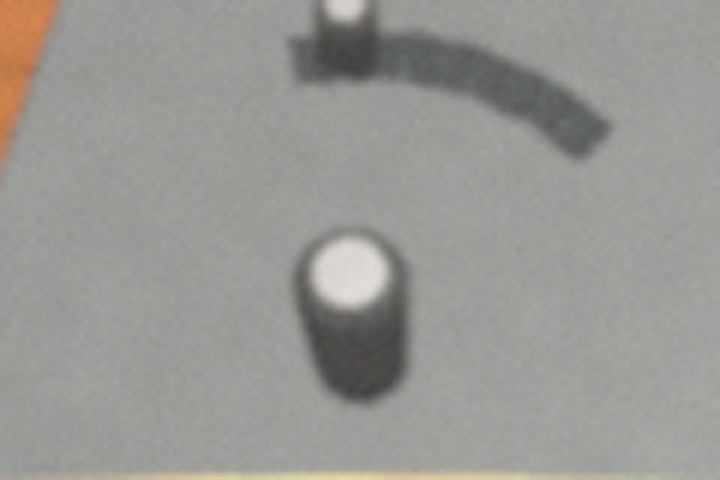

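```bash
python3 - <<'E'
from h import *
d=r.read_camera('wrist')
s=r.sense();p=np.array(s['ee_pos']);R=np.array(s['eef_rot'])
f=lambda x,y:(190+(x+.5)/6-.5,(y+.5)/6-.5)
res={}
for nm,xy,z in (('post',f(349,272),.078),('postbase',f(364,363),.02),('pin',f(345,7),.044),('pinbase',f(348,58),.02)):
    q=onz(d,xy,z,True);t=R.T@(q-p);res[nm]=t;print(nm,q[:2],t)
for a,b in (('post','pin'),('postbase','pinbase')):
    v=res[b]-res[a];print(np.hypot(v[0],v[1]),np.arctan2(v[1],v[0]))
# overlay prediction
im=cv2.resize(d['color'][0:80,190:310,::-1],None,fx=6,fy=6,interpolation=cv2.INTER_CUBIC)
E
```

```text
post [0.49611078 0.21727956] [ 0.13123318 -0.00784741  0.05940515]
postbase [0.49558369 0.2165415 ] [ 0.13054448 -0.00725887  0.11740517]
pin [0.54821638 0.23231232] [ 0.18543056 -0.00978001  0.09340348]
pinbase [0.54854267 0.23270245] [ 0.18584255 -0.01007903  0.11740347]
0.05423182546982478 -0.03564344205931819
0.0553699393471951 -0.05095514538109722
```

Post and pin come out 54–55 mm apart (55 expected), so the measurement holds. The required turn is about −0.05 rad. Moving over the post.

```bash
python3 -m crank '255 .03 -.0015 0 0 0 0;255 .035 -.002 0 0 0 0;255 .035 -.002 0 0 0 0;255 .031 -.002 0 0 0 0;255 0 0 0 0 0 -.05'
python3 -m crank '255 0 0 .01 0 0 0;255 0 0 .01 0 0 0;255 0 0 0 0 0 0;255 0 0 0 0 0 0;255 0 0 0 0 0 0'
python3 - <<'E'
from h import *
d=r.read_camera('wrist')
cv2.imwrite('pics/w5c.png',cv2.resize(d['color'][125:285,210:310,::-1],None,fx=3.7,fy=3.7,interpolation=cv2.INTER_CUBIC))
s=r.sense();p=np.array(s['ee_pos']);R=np.array(s['eef_rot']);print(s['time'],p,R.round(4).tolist())
print('pin pred',proj(d,[.5483,.2324,.044],True),'post pred',proj(d,[.4960,.2170,.078],True), 'bore ply', proj(d,p+R@[0,0,.0035],True),'hole ply',proj(d,p+R@[.055,.0005,.0035],True))
for c in('top','side'):
    e=r.read_camera(c);u=proj(e,p).astype(int);u=np.clip(u,60,[450,320])
    cv2.imwrite(f'pics/{c}5.png',cv2.resize(e['color'][u[1]-55:u[1]+55,u[0]-55:u[0]+55,::-1],None,fx=5,fy=5,interpolation=cv2.INTER_CUBIC))
E
```

```text
time: 11.2
ee_pos: [0.499, 0.2179, 0.1365]
eef_rot: [[0.956, 0.292, 0.001], [0.292, -0.956, 0.0], [0.001, 0.0, -1.0]]
contact_force: [0.1, 0.4, -3.3]
grip_width: 0.0401
time: 11.7
ee_pos: [0.4955, 0.2177, 0.1179]
eef_rot: [[0.956, 0.292, 0.001], [0.292, -0.956, 0.0], [0.001, -0.0, -1.0]]
contact_force: [-0.3, 0.0, -2.9]
grip_width: 0.0401
11.75 [0.4957312  0.21781157 0.11814261] [[0.9563, 0.2924, 0.0012], [0.2924, -0.9563, 0.0005], [0.0013, -0.0001, -1.0]]
pin pred [259.5149043  137.95528873] post pred [258.99128736 211.911252  ] bore ply [257.92160888 228.72903493] hole ply [258.72566135 143.52695142]
```

View pics/w5c.png

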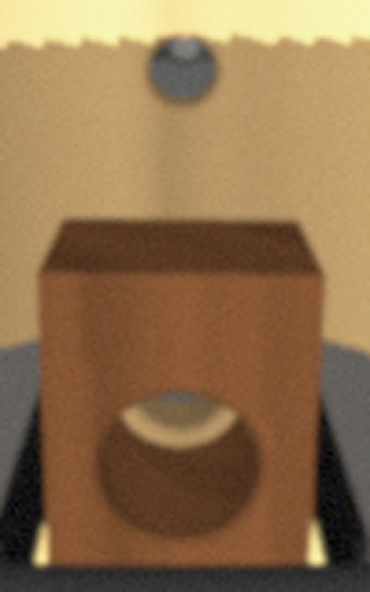

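View pics/side5.png

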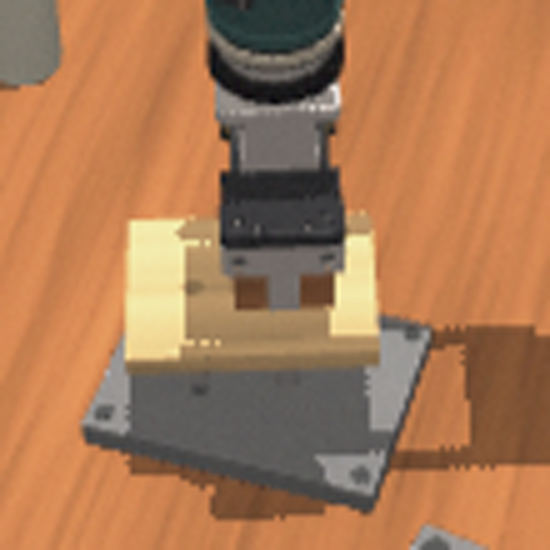

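Through the hole the pin tip shows at about (260,138), where it was predicted (259.5,138). The hole centre at (259.2,143.9) also fits. A small sideways trim, then I'll go down over the post.

```bash
python3 -m crank '255 0 .0007 .007 0 0 0;255 0 0 .007 0 0 0;255 0 0 .004 0 0 0;255 0 0 .004 0 0 0;255 0 0 0 0 0 0'
python3 -m crank '255 0 0 .004 0 0 0;255 0 0 .004 0 0 0;255 0 0 .004 0 0 0;255 0 0 0 0 0 0;255 0 0 0 0 0 0'
python3 - <<'E'
from h import *
d=r.read_camera('wrist')
cv2.imwrite('pics/w6c.png',cv2.resize(d['color'][125:285,210:310,::-1],None,fx=3.7,fy=3.7,interpolation=cv2.INTER_CUBIC))
s=r.sense();p=np.array(s['ee_pos']);R=np.array(s['eef_rot']);print(s['time'],p,R.round(4).tolist(),s['contact_force'],s['torque'])
print('pin pred',proj(d,[.5483,.2324,.044],True),'post pred',proj(d,[.4960,.2170,.078],True))
E
```

```text
time: 12.35
ee_pos: [0.4953, 0.2169, 0.0943]
eef_rot: [[0.956, 0.292, -0.002], [0.292, -0.956, -0.001], [-0.002, -0.0, -1.0]]
contact_force: [-0.2, 0.5, -3.5]
grip_width: 0.0395
time: 12.85
ee_pos: [0.4958, 0.2171, 0.0834]
eef_rot: [[0.956, 0.292, -0.0], [0.292, -0.956, -0.0], [-0.0, -0.0, -1.0]]
contact_force: [0.7, 0.4, -1.9]
grip_width: 0.0399
12.9 [0.49583197 0.21710106 0.08355102] [[0.9563, 0.2925, -0.0001], [0.2925, -0.9563, 0.0001], [-0.0001, -0.0001, -1.0]] [ 0.21466534 -0.3074975  -2.63985492] [-0.06815933  0.18312702  0.04736974]
pin pred [258.84470376 140.56832243] post pred [258.13444938 227.66216842]
```

View pics/w6c.png

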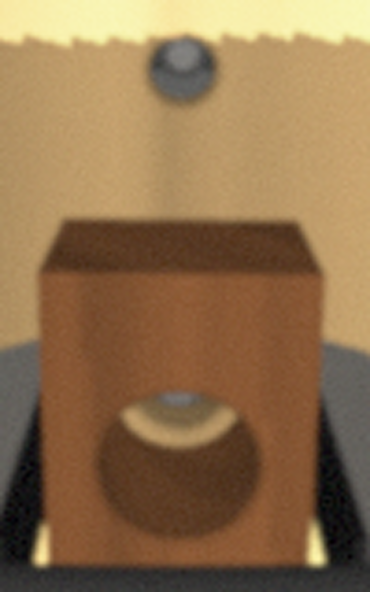

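The post is inside the bore without any force, and the pin tip is centred across the hole. Continuing down.

```bash
python3 -m crank '255 0 0 .005 0 0 0;255 0 0 .005 0 0 0;255 0 0 .005 0 0 0;255 0 0 0 0 0 0;255 0 0 0 0 0 0'
python3 -m crank '255 0 0 .004 0 0 0;255 0 0 .003 0 0 0;255 0 0 .003 0 0 0;255 0 0 0 0 0 0;255 0 0 0 0 0 0'
python3 - <<'E'
from h import *
d=r.read_camera('wrist')
cv2.imwrite('pics/w7c.png',cv2.resize(d['color'][125:285,210:310,::-1],None,fx=3.7,fy=3.7,interpolation=cv2.INTER_CUBIC))
s=r.sense();p=np.array(s['ee_pos']);R=np.array(s['eef_rot']);print(s['time'],p,R.round(4).tolist(),s['contact_force'],s['torque'])
E
```

```text
time: 13.4
ee_pos: [0.4958, 0.2171, 0.0682]
eef_rot: [[0.956, 0.292, -0.0], [0.292, -0.956, -0.0], [-0.0, -0.0, -1.0]]
contact_force: [0.9, 0.4, -1.7]
grip_width: 0.0397
time: 13.9
ee_pos: [0.4958, 0.217, 0.0583]
eef_rot: [[0.956, 0.292, -0.0], [0.292, -0.956, -0.0], [-0.0, -0.0, -1.0]]
contact_force: [0.4, -0.4, -2.0]
grip_width: 0.04
13.95 [0.49583313 0.21704611 0.05850083] [[0.9563, 0.2924, -0.0001], [0.2924, -0.9563, -0.0], [-0.0001, -0.0, -1.0]] [-0.16792025  0.95543461 -3.05046429] [-0.09306056  0.19535035 -0.02451086]
```

View pics/w7c.png

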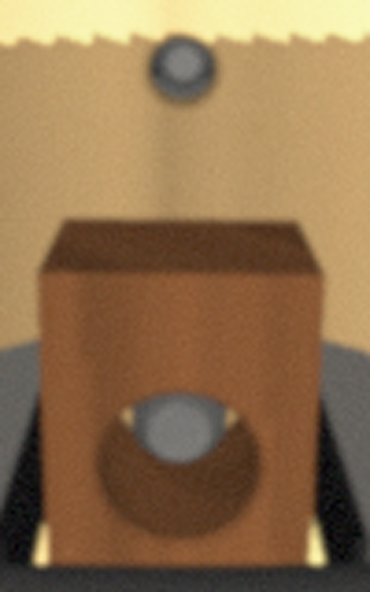

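Both are entering, with no rise in force. Down to the base now.

```bash
python3 -m crank '255 0 0 .004 0 0 0;255 0 0 .004 0 0 0;255 0 0 .004 0 0 0;255 0 0 0 0 0 0;255 0 0 0 0 0 0'
python3 -m crank '255 0 0 .003 0 0 0;255 0 0 .003 0 0 0;255 0 0 .001 0 0 0;255 0 0 0 0 0 0;255 0 0 0 0 0 0'
python3 -m crank '255 0 0 .001 0 0 0;255 0 0 0 0 0 0;255 0 0 .001 0 0 0;255 0 0 0 0 0 0;255 0 0 0 0 0 0'
```

```text
time: 14.45
ee_pos: [0.4957, 0.217, 0.0462]
eef_rot: [[0.956, 0.292, -0.0], [0.292, -0.956, -0.0], [-0.0, -0.0, -1.0]]
contact_force: [0.1, 0.9, -3.9]
grip_width: 0.0397
time: 14.95
ee_pos: [0.4958, 0.2171, 0.0394]
eef_rot: [[0.956, 0.292, -0.0], [0.292, -0.956, -0.0], [-0.0, -0.0, -1.0]]
contact_force: [0.0, 0.0, -2.3]
grip_width: 0.0397
time: 15.45
ee_pos: [0.4959, 0.2171, 0.0375]
eef_rot: [[0.956, 0.292, 0.0], [0.292, -0.956, 0.0], [0.0, -0.0, -1.0]]
contact_force: [0.2, -0.1, -2.9]
grip_width: 0.0397
```

```bash
python3 -m crank '255 0 0 .0005 0 0 0;255 0 0 0 0 0 0;255 0 0 .0005 0 0 0;255 0 0 0 0 0 0;255 0 0 0 0 0 0'
python3 - <<'E'
from h import *
d=r.read_camera('wrist')
cv2.imwrite('pics/w8.png',d['color'][:,:,::-1])
e=r.read_camera('side');cv2.imwrite('pics/s8.png',cv2.resize(e['color'][165:265,180:290,::-1],None,fx=5,fy=5,interpolation=cv2.INTER_CUBIC))
E
```

```text
time: 15.95
ee_pos: [0.4959, 0.2171, 0.0375]
eef_rot: [[0.956, 0.293, 0.0], [0.293, -0.956, 0.0], [0.0, -0.0, -1.0]]
contact_force: [-4.3, -1.2, 5.7]
grip_width: 0.0398
```

View pics/w8.png

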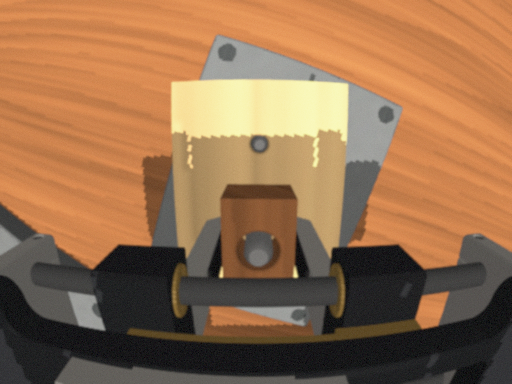

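View pics/s8.png

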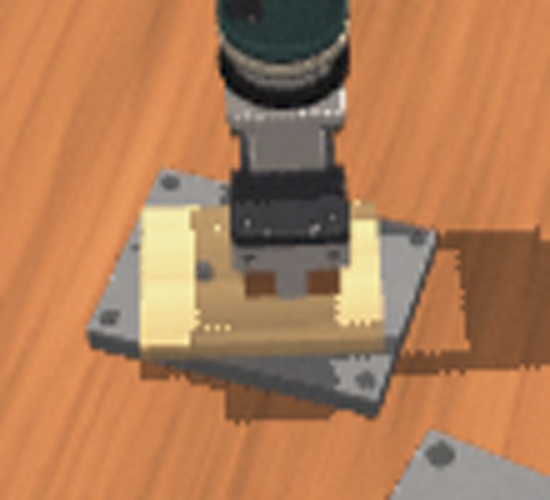

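The plate is home. The vertical force went from −2.9 to +5.7 N at TCP z = 0.0375, which is the height expected with the plate on the base. The post shows in the bore at (258,250) and the pin in the hole at (260,144). Hold briefly, release, then rise.

```bash
python3 -m crank '255 0 0 0 0 0 0;255 0 0 0 0 0 0;255 0 0 0 0 0 0;255 0 0 0 0 0 0;255 0 0 0 0 0 0'
python3 -m crank '0 0 0 0 0 0 0;0 0 0 0 0 0 0;0 0 0 0 0 0 0;0 0 0 0 0 0 0;0 0 0 0 0 0 0'
python3 -m crank '0 0 0 0 0 0 0;0 0 0 0 0 0 0;0 0 0 0 0 0 0;0 0 0 0 0 0 0;0 0 0 0 0 0 0'
python3 -m crank '0 0 0 -.01 0 0 0;0 0 0 -.03 0 0 0;0 0 0 -.04 0 0 0;0 0 0 -.04 0 0 0;0 0 0 -.04 0 0 0'
python3 -m crank '0 0 0 0 0 0 0;0 0 0 0 0 0 0;0 0 0 0 0 0 0;0 0 0 0 0 0 0;0 0 0 0 0 0 0'
python3 - <<'E'
from h import *
d=r.read_camera('wrist')
cv2.imwrite('pics/w9.png',d['color'][:,:,::-1])
for n,z in {'plate_grip':.056,'plate_hole':0.02}.items():
    print(n,[(q['xy'],np.round(onz(d,q['xy'],z,True)[:2],4).tolist(),round(q['conf'],2)) for q in r.landmark_of(n,'wrist')])
e=r.read_camera('side');cv2.imwrite('pics/s9.png',cv2.resize(e['color'][165:265,180:290,::-1],None,fx=5,fy=5,interpolation=cv2.INTER_CUBIC))
E
```

```text
time: 16.55
ee_pos: [0.4959, 0.2171, 0.0375]
eef_rot: [[0.956, 0.292, 0.0], [0.292, -0.956, 0.0], [0.0, -0.0, -1.0]]
contact_force: [-3.0, -1.4, 5.8]
grip_width: 0.0398
time: 17.05
ee_pos: [0.4959, 0.2171, 0.0363]
eef_rot: [[0.956, 0.292, 0.0], [0.292, -0.956, 0.0], [0.0, -0.0, -1.0]]
contact_force: [0.5, 0.0, -0.6]
grip_width: 0.0763
time: 17.55
ee_pos: [0.4959, 0.2171, 0.0365]
eef_rot: [[0.956, 0.293, 0.0], [0.293, -0.956, 0.0], [0.0, -0.0, -1.0]]
contact_force: [0.3, -0.1, 0.5]
grip_width: 0.0944
time: 18.05
ee_pos: [0.4957, 0.217, 0.1989]
eef_rot: [[0.956, 0.292, 0.001], [0.292, -0.956, 0.0], [0.001, -0.0, -1.0]]
contact_force: [1.1, 0.0, 0.1]
grip_width: 0.0942
time: 18.55
ee_pos: [0.4951, 0.2168, 0.1948]
eef_rot: [[0.956, 0.292, -0.003], [0.292, -0.956, -0.001], [-0.003, 0.0, -1.0]]
contact_force: [0.2, -0.3, 0.2]
grip_width: 0.0938
plate_grip [([256.5, 185.2], [0.4939, 0.218], 0.82)]
plate_hole []
```

View pics/w9.png

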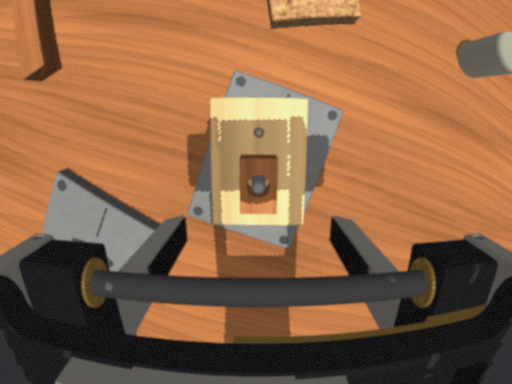

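View pics/s9.png

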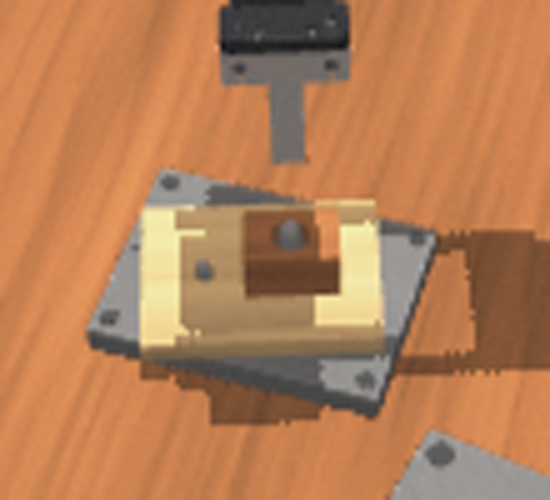

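The plate lies flat on the base. In the wrist picture the post sticks up through the bore at (258,185) and the pin through the hole at (259,132), and the gripper is clear. Handing in.

```bash
python3 - <<'E'
from plant import r
print(r.job_done())
E
```

```text
the job is handed in; nothing more can be done
None
```

I fitted the swing plate on the smallest of the three jigs (measured 140 x 191 mm), over both the pivot post and the stop pin. I held it until it was down, then let go, and handed the job in at about 19 s. No verdict is reported.

- **Fit:** No force built up on the way down until the base was touched. There the vertical force went from −2.9 to about +5.7 N, at the height expected with the plate fully home.
- **After release:** The contact force was near zero. The pictures show the plate flat, with post and pin through their holes and the gripper about 0.16 m above. The network put the block's middle 2–3 mm from the post's measured position.
- **Disagreements:** The top and wrist cameras differed by about 3 mm along x, so I used the wrist camera for the alignment. In the last wrist picture the network did not report the pin hole, though it was plain to see.
- **Bystanders:** The arm stayed well clear of the glue bottle, the sanding block and the tape measure. I did not measure their positions again at the end.

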